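Switch the key-operated outlet selector the shorter way

ROBOT

A 7-joint arm with a two-finger parallel gripper is mounted at the origin on a cart in front of the work surface, level with it; the furniture and walls round the work are solid. World frame = base frame: x ahead of the robot, y to its left, z up, the work surface at z = 0. Lengths are in m, angles in degrees, forces in N, time in s.
With the tool pointing down it reaches from about 0.4 to 0.875 m from the base axis. Payload 4.4 kg.
Tool frame: the origin (TCP) lies midway between the tips of the shut fingers; the grasp point (between the pads) lies 19 mm behind it (r.grip_depth is the distance from the TCP to the grasp point, in m); z points along the fingers, y is the line along which they close (so a half turn about z gives the same grasp; the last joint's range is limited). The gripper opens to 85 mm and grips with 20 to 120 N. Pads are 22 mm wide; open, the fingers measure 114 mm over their backs; the gripper's body (76 mm by 85 mm) begins 54 mm behind the grasp point. The pads swing forward as they close: fully open they stand 13 mm farther back than shut.
Start: joints at [70.428, 36.005, 2.206, 86.941, -1.547, 57.084, -1.146], TCP at [0.177, -0.625, 0.231] pointing down, gripper open.
Joint ranges: [-175.42, 175.42], [-21.48, 121.26], [-71.46, 75.88], [10.55, 141.38], [-63.04, 243.04], [13.31, 113.54], [-168.57, 168.57]. Speed limits (degrees/s): [147.25, 147.25, 180, 180, 180, 180, 180].

INTERFACE

Orientations are given as [roll, pitch, yaw] about the fixed x, y, z axes, in that order (R = Rz(yaw) Ry(pitch) Rx(roll)).
In Python, from station import r, command_gripper, solve_ik, vision, telemetry gives the robot as it stands. The module is installed in compiled form; this text tells all that it offers. Calls block until the motion is done:
- r.move_ptp(position, orientation): joint-space move of the TCP to a pose.
- r.line_to(position, orientation=None, speed=0.15): straight line of the TCP; orientation=None keeps the orientation; speed is the mean speed in m/s.
- r.move_j(angles): joint-space move.
- command_gripper(opening, strength=None): opening from 0.0 (shut) to 1.0 (fully open); strength is the grip in N (None keeps the last); returns when the fingers have stopped.
- r.dwell(seconds).
- solve_ik(position, orientation): joint angles nearest the present ones, or None.
- vision.read_camera(name): name is "side" or "top" or "wrist"; returns the picture (400x640x3 uint8, red, green, blue); there is no depth.
- vision.calibration(name): a dict with "camera_matrix" (3x3 intrinsics, pixels), "cam_to_world" (4x4, takes a point from camera to world coordinates); the wrist camera has in their place "T_tool_cam" (4x4, takes a point from camera to tool coordinates, whose origin is the TCP and whose axes are the flange's). Camera axes: x right, y up, looking along -z (the intrinsics and any distortion apply to the point x, -y, -z); pixel columns grow to the right and rows downward; lengths in m; the calibration is good to about 2 mm. A picture is of the moment at which its call begins: read the wrist's pose just before it. calibration takes no time and is no camera call.
A pose or a line that the arm cannot do raises r.IKError and nothing moves.
- r.finish_job(): hands the job in; it is judged then, once.
Readings, each from a call of its own:
- telemetry.read_clock(): time.
- telemetry.read_joint_pos(): joint angles.
- telemetry.read_qd(): joint speeds.
- telemetry.read_joint_efforts(): joint torques, N m.
- telemetry.read_tool_pos(): TCP position.
- telemetry.read_ee_rot(): TCP orientation.
- telemetry.read_ft_force(): force on the tool from outside, world axes, zero at the start.
- telemetry.read_wrist_torque(): the same for the moment, N m.
- telemetry.read_finger_gap(): opening from 0.0 (shut) to 1.0 (fully open).
- telemetry.read_finger_force(): force on a finger pad.
Only numpy, scipy, OpenCV 4.12 (cv2) and the standard library are available. Lean on these libraries where they do the work, as an engineer would, in place of code of your own. Each camera call takes 0.05 s, during which the arm holds its last target. There are 200 camera calls.

TASK

Take the orange T-key out of its blue stand, seat its square shank fully home in the socket of the selector dial, and turn the dial with the key the shorter way round until its yellow pointer points at the outlet with the green collar. Feel for the socket gently rather than forcing the key, let go with the key left seated upright in the dial, and leave the beaker, bottle and vial where they stand.

Things in the scene. Friction and masses are not known exactly. Their poses are not given: they have to be found in the camera images.
- key: T-key, 0.08 to 0.17 kg. Origin: centre of the shank's foot, z up the shank. Square shank 14 x 14 mm, sides along x and y, z 0 to 20, lowest 2 mm tapering to 12.6 mm; collar 25 mm across, z 20 to 24; orange grip bar z 43 to 69, 50 mm long in x, 12 mm thick in y. It starts upright in the blue stand, square to it, foot 5 mm above the worktop.
- key_stand: blue block 64 x 64 x 24 mm fixed to the worktop, origin at the centre of its underside, with one square hole of 16.5 mm, 19 mm deep, in its middle that holds the key.
- head: selector valve fixed to the worktop: grey housing 126 x 126 x 24 mm, origin at the centre of its underside. On it a black dial 58 mm across, z 25 to 32, with a yellow pointer line from the middle outward. Four brass outlet nozzles 16 mm high stand round it, 47 mm from the middle, at bearings 2.09, 4.19, 0.8 and -0.8 rad in this frame (from +x towards +y).
- socket (a point): nominal socket mouth, on top of the steel boss (28 mm square, z 32 to 54) in the dial's middle: head frame 0, 0, 54 mm. The dial floats in its bearing: the real socket axis is up to 5 mm off this point in each of head x and y, differently every time; only about 40 N sideways would shift it. Find it by feel or by eye.
- dial (a joint): bearing of the pointer in the head frame, rad: 0 along head +x, growing counter-clockwise from above; endless, 6.283 is one turn. It starts at 2.74 to 3.54. It is 2.09 when pointing at the nozzle on the head's +y side, 4.19 (same as -2.09) at the one on its -y side. Dry friction 0.06 N m holds it where it is left.
- green_collar: green ring, 21 mm across, 6 mm high, round the foot of the wanted outlet nozzle; origin at the centre of its underside, 24 mm above head origin. It is at bearing 2.09 or 4.19 of the head.
- red_collar: red ring of the same size round the nozzle at the other of those two bearings: not wanted.
- beaker: glass beaker 56 mm across, 68 mm high, origin at the centre of its underside. Leave it alone.
- bottle: brown bottle with black cap 42 mm across, 85 mm high, origin at the centre of its underside. Leave it alone.
- vial: small vial with green cap 25 mm across, 52 mm high, origin at the centre of its underside. Leave it alone.
- key_grip (a point): centre of the key's grip bar, 56 mm above its foot, on the shank's axis, axes as the key's: pinch the bar here from above, across y (12 mm).
- home (a point): point at head frame 0, 0, 34 mm: height of the key's foot when its collar sits on the boss, fully home. Socket 15.6 mm square, 21.5 mm deep, sides along and across the pointer; the key fits at any quarter turn, with about 0.13 rad of play either way, so the dial lags behind it. Over 30 N of contact between key and valve damages it.
Things that resemble listed ones, but are neither listed nor needed, are in the scene too. There is more than one size of the key; the one meant has the size given above.

How it is judged:
By the outcome, as a careful person would: the job done as asked, in the order asked, and still so for the second after the job is handed in, with the robot touching nothing.
It also fails if it takes over 72 s, if anything falls off the work surface, if the arm or the gripper's body presses on something with over 40 N, if the wrist force passes 120 N, or if a joint passes its speed limit or range.

## Working session

There is one attempt and no reset: what is moved stays moved. The work goes in short steps, each a Python script; the robot and the scene stay as the last script left them, time stands still between calls to the robot, and variables do not carry over. Pictures are saved under pics/ and viewed, at most 10 in all, crops included, and the job is handed in when it is done.

```bash
mkdir -p pics; python3 - <<'E'
from station import r, vision, telemetry
import cv2, numpy as np
for n in ("top","side"):
    im=vision.read_camera(n); cv2.imwrite(f"pics/{n}0.png",im[:,:,::-1])
    c=vision.calibration(n); print(n,{k:np.round(np.array(v),4).tolist() for k,v in c.items() if not isinstance(v,str)})
print(vision.calibration("wrist"), telemetry.read_ee_rot(), telemetry.read_clock())
E
```

```text
top {'camera_matrix': [[477.0892, 0.0, 323.9751], [0.0, 477.0892, 206.0046], [0.0, 0.0, 1.0]], 'cam_to_world': [[0.0113, 0.9962, -0.0865, 0.4269], [-0.9999, 0.0115, 0.0023, 0.0212], [0.0033, 0.0865, 0.9962, 1.2784], [0.0, 0.0, 0.0, 1.0]]}
side {'camera_matrix': [[414.9349, 0.0, 317.1674], [0.0, 414.9349, 200.2799], [0.0, 0.0, 1.0]], 'cam_to_world': [[-0.8988, 0.2118, -0.3838, 0.1327], [-0.4383, -0.4171, 0.7962, 0.8101], [0.0086, 0.8838, 0.4677, 0.5545], [0.0, 0.0, 0.0, 1.0]]}
{'camera_matrix': array([[312.26982463,   0.        , 320.12802338],
       [  0.        , 312.26982463, 199.19569749],
       [  0.        ,   0.        ,   1.        ]]), 'T_tool_cam': array([[ 7.74844260e-04,  9.49178581e-01,  3.14737067e-01,
         8.13831644e-02],
       [ 9.99999513e-01, -9.28047760e-04,  3.36913522e-04,
         3.01085112e-04],
       [ 6.11882129e-04,  3.14736652e-01, -9.49178837e-01,
        -1.43646694e-01],
       [ 0.00000000e+00,  0.00000000e+00,  0.00000000e+00,
         1.00000000e+00]])} [-1.79902224e+02  2.34511265e-03  1.57993971e+01] 0.1
```

View pics/top0.png

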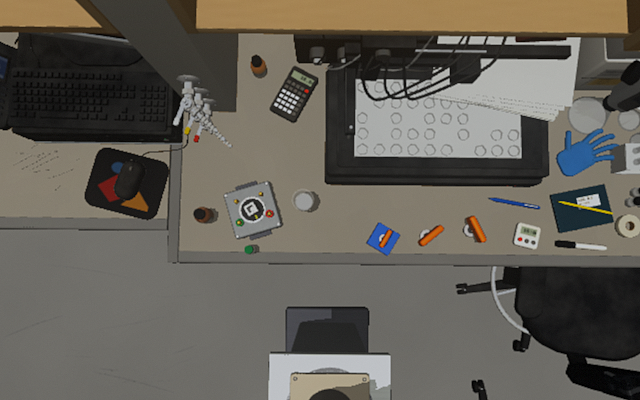

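View pics/side0.png

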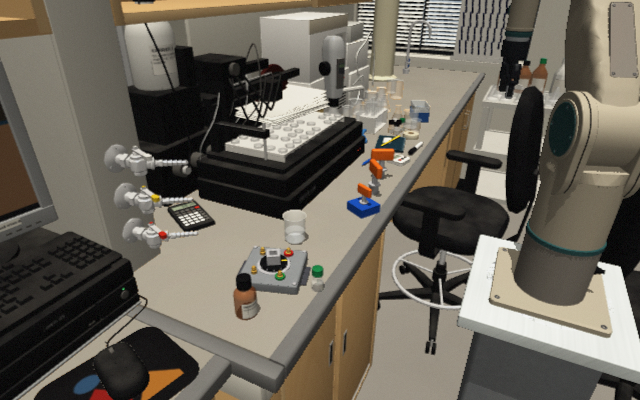

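The top picture shows the stand with the key at about (383,238) and the valve at (253,209). The green collar is near (240,223) and the red one near (269,215). The loose orange keys at (431,235) and (474,229) are decoys. Next I measure roughly, then look closer with the wrist camera.

```bash
cat > h.py <<'E'
from station import r, command_gripper, solve_ik, vision, telemetry
import cv2, numpy as np
from scipy.spatial.transform import Rotation as Ro
def pose(n):
    c=vision.calibration(n)
    if n!="wrist": return c["camera_matrix"],np.array(c["cam_to_world"])
    T=np.eye(4); T[:3,:3]=Ro.from_euler("xyz",telemetry.read_ee_rot(),degrees=True).as_matrix(); T[:3,3]=telemetry.read_tool_pos()
    return c["camera_matrix"],T@c["T_tool_cam"]
def snap(n,name=None):
    P=pose(n); im=vision.read_camera(n)
    if name: cv2.imwrite(f"pics/{name}.png",im[:,:,::-1])
    return im,P
def ray(P,px,z):
    K,T=P; px=np.atleast_2d(px).astype(float)
    d=np.c_[(px[:,0]-K[0,2])/K[0,0],-(px[:,1]-K[1,2])/K[1,1],-np.ones(len(px))]@T[:3,:3].T
    o=T[:3,3]; return o+d*((z-o[2])/d[:,2])[:,None]
def proj(P,X):
    K,T=P; c=(np.atleast_2d(X)-T[:3,3])@T[:3,:3]
    return np.c_[K[0,2]+K[0,0]*c[:,0]/-c[:,2],K[1,2]+K[1,1]*c[:,1]/c[:,2]]
def blobs(im,lo,hi,amin=15):
    h=cv2.cvtColor(im,cv2.COLOR_RGB2HSV); m=cv2.inRange(h,np.array(lo),np.array(hi))
    cs,_=cv2.findContours(m,cv2.RETR_EXTERNAL,cv2.CHAIN_APPROX_NONE)
    return sorted([c for c in cs if cv2.contourArea(c)>=amin],key=cv2.contourArea,reverse=True)
E
python3 - <<'E'
from h import *
im=cv2.imread("pics/top0.png")[:,:,::-1].copy(); P=pose("top")
for nm,lo,hi,z in (("blue",(105,150,80),(125,255,255),.024),("orange",(5,170,120),(15,255,255),.065),("green",(45,120,60),(85,255,255),.03),("red",(0,170,100),(4,255,255),.03)):
    for c in blobs(im,lo,hi,8)[:6]:
        (u,v),s,a=cv2.minAreaRect(c); print(nm,round(u),round(v),np.round(s),round(a),ray(P,(u,v),z)[0].round(3))
print("head",ray(P,[(253,209)],.024).round(3))
E
```

```text
blue 585 147 [43. 62.] 69 [ 0.702 -0.677  0.024]
blue 383 239 [24. 24.] 31 [ 0.452 -0.137  0.024]
blue 515 203 [50.  3.] 11 [ 0.55  -0.485  0.024]
orange 431 235 [ 6. 27.] 51 [ 0.461 -0.255  0.065]
orange 478 229 [28.  6.] 63 [ 0.479 -0.373  0.065]
orange 385 238 [ 4. 19.] 31 [ 0.452 -0.138  0.065]
orange 142 206 [6. 8.] 56 [0.528 0.483 0.065]
green 248 250 [7. 7.] 90 [0.419 0.214 0.03 ]
green 240 222 [6. 7.] 90 [0.491 0.239 0.03 ]
red 112 189 [21. 20.] 63 [0.573 0.577 0.03 ]
red 269 213 [6. 6.] 90 [0.515 0.162 0.03 ]
red 196 138 [4. 6.] 27 [0.712 0.361 0.03 ]
red 306 90 [3. 4.] 90 [0.846 0.07  0.03 ]
head [[0.526 0.205 0.024]]
```

```bash
python3 - <<'E'
from h import *
for nm,p in (("key",(.452,-.137,.18)),("head",(.525,.207,.22))):
    for y in range(-180,180,30):
        q=solve_ik(p,[180,0,y]); print(nm,y,None if q is None else np.round(q).astype(int).tolist())
r.move_ptp((.452,-.137,.19),[180,0,-31])
im,P=snap("wrist","wkey"); print(telemetry.read_clock(),telemetry.read_joint_pos())
for nm,lo,hi,z in (("blue",(105,150,50),(125,255,255),.024),("orange",(4,150,80),(17,255,255),.074)):
    for c in blobs(im,lo,hi,100)[:4]:
        b=cv2.minAreaRect(c); p=ray(P,cv2.boxPoints(b),z); e=np.roll(p,-1,0)-p
        print(nm,np.round(b[0]),p.mean(0).round(4),np.linalg.norm(e,axis=1).round(4),np.degrees(np.arctan2(e[:,1],e[:,0])).round(1))
E
```

```text
key -180 [41, 31, -40, 117, 29, 43, 73]
key -150 [53, 38, -61, 117, 43, 51, 88]
key -120 [-13, 31, 38, 118, -30, 40, -165]
key -90 [-7, 29, 29, 118, -22, 38, -143]
key -60 [-1, 27, 20, 118, -15, 37, -120]
key -30 [5, 27, 12, 118, -9, 36, -97]
key 0 [11, 26, 3, 118, -3, 36, -74]
key 30 [17, 26, -4, 118, 3, 36, -50]
key 60 [22, 26, -12, 117, 9, 37, -26]
key 90 [27, 27, -19, 117, 14, 38, -1]
key 120 [32, 28, -27, 117, 19, 39, 23]
key 150 [37, 29, -34, 117, 24, 41, 48]
head -180 [12, 42, -62, 101, 41, 63, 26]
head -150 [12, 42, -61, 101, 41, 63, 57]
head -120 [12, 42, -61, 101, 41, 63, 87]
head -90 [12, 42, -61, 101, 41, 63, 117]
head -60 [-61, 46, 66, 103, -46, 64, -129]
head -30 [-21, 30, -5, 102, 3, 49, -147]
head 0 [-17, 30, -11, 101, 7, 49, -121]
head 30 [-12, 31, -19, 101, 13, 50, -97]
head 60 [-3, 33, -32, 101, 21, 53, -75]
head 90 [3, 35, -43, 101, 28, 55, -52]
head 120 [6, 37, -50, 101, 33, 58, -26]
head 150 [10, 40, -56, 101, 38, 61, 0]
2.175 [  5.20548449  25.59754404  11.64381844 117.32556757  -8.14732202
  37.79383368 -98.89455707]
blue [319. 176.] [ 0.4546 -0.1378  0.024 ] [0.0613 0.0662 0.0654 0.0663] [-121.   150.7   59.   -32.9]
orange [576.  24.] [ 0.4668 -0.3677  0.074 ] [0.0788 0.0337 0.0823 0.0329] [-121.   166.4   59.   -19.5]
orange [437. 114.] [ 0.4602 -0.2519  0.074 ] [0.0753 0.0259 0.0765 0.0284] [ -52.  -143.2  129.9   34.7]
orange [319. 189.] [ 0.4556 -0.1386  0.074 ] [0.0516 0.0101 0.0516 0.0107] [ -31.4 -121.   149.3   59. ]
```

View pics/wkey.png

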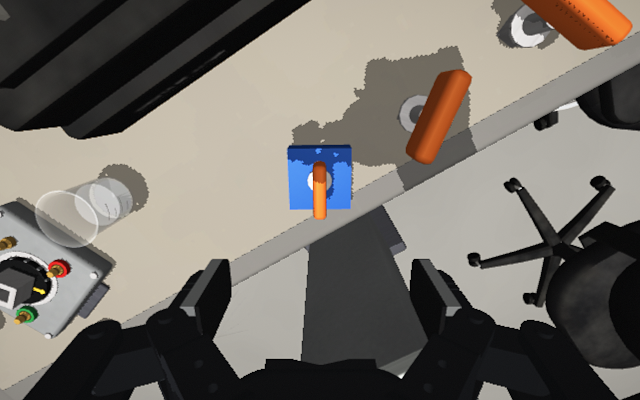

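The key stands square in the stand: grip centre about (0.4555, -0.138), yaw -31°, bar 51 x 10 mm, which matches the size given. The valve sits at lower left, with its pointer between the red and green collars. I'll look at the valve from two yaws before grasping.

```bash
python3 - <<'E'
from h import *
ims=[]
for i,y in enumerate((20,110)):
    r.move_ptp((.525,.207,.165),[180,0,y]); r.dwell(.2)
    im,P=snap("wrist",f"whead{i}"); np.savez(f"whead{i}.npz",im=im,K=P[0],T=P[1])
    c=proj(P,[(.525,.207,.054)])[0].astype(int); x=max(0,c[0]-120); yy=max(0,min(c[1]-120,160))
    print(i,x,yy); ims.append(cv2.resize(im[yy:yy+240,x:x+240],(480,480),interpolation=cv2.INTER_CUBIC)[:, :400] if 0 else cv2.resize(im[yy:yy+240,x:x+240],(400,400),interpolation=cv2.INTER_CUBIC))
cv2.imwrite("pics/heads.png",np.hstack(ims)[:,:,::-1]); print(telemetry.read_clock(),telemetry.read_joint_pos())
E
```

```text
0 197 75
1 199 75
5.125 [ -6.23899386  36.12671559 -28.18849544 104.23689275  23.04333669
  45.39151008 -26.28544157]
```

View pics/heads.png

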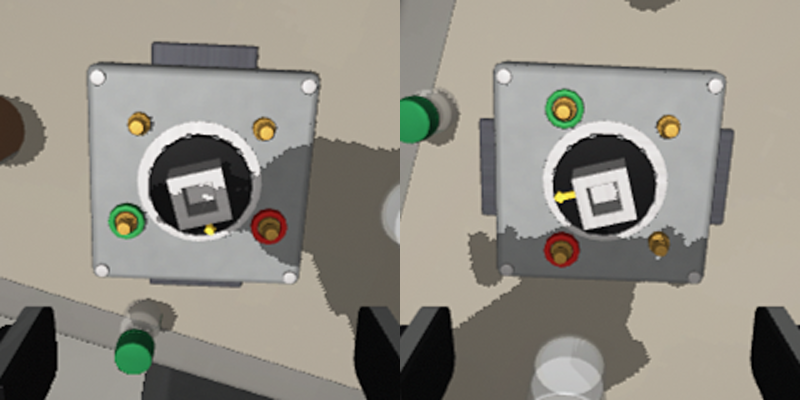

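```bash
cat > loc.py <<'E'
from h import *
out=[]
for i in (0,1):
    d=np.load(f"whead{i}.npz"); im=d["im"]; P=(d["K"],d["T"])
    g=im.min(2); h=cv2.cvtColor(im,cv2.COLOR_RGB2HSV)
    x0,y0=(197,199)[i],75
    dc=np.array(((200,185),(205,182))[i])/1.667+(x0,y0)
    roi=np.zeros(g.shape,np.uint8); cv2.circle(roi,tuple(np.int32(dc)),33,255,-1)
    for th in ((75,95,110),(120,150,180))[i]:
        m=((g>th)&(roi>0)).astype(np.uint8)
        m=cv2.morphologyEx(m,cv2.MORPH_OPEN,np.ones((3,3)))
        cs,_=cv2.findContours(m,cv2.RETR_EXTERNAL,cv2.CHAIN_APPROX_NONE); c=max(cs,key=lambda c:cv2.contourArea(cv2.convexHull(c)))
        b=cv2.minAreaRect(c); p=ray(P,cv2.boxPoints(b),.054); e=np.roll(p,-1,0)-p
        print(i,th,"boss",np.round(b[0],1),p.mean(0).round(4),np.linalg.norm(e,axis=1).round(4),np.degrees(np.arctan2(e[:,1],e[:,0])).round(1)%90)
    vis=im.copy(); cv2.drawContours(vis,[np.int32(cv2.boxPoints(b))],0,(255,0,255),1)
    out.append(cv2.resize(vis[120:220,(260,260)[i]:(260,260)[i]+130],(520,400),interpolation=cv2.INTER_NEAREST)[:, :400] )
    pts={}
    for nm,lo,hi,z in (("green",(50,120,60),(80,255,255),.030),("red",(0,150,60),(5,255,255),.030),("red2",(174,150,60),(180,255,255),.03),("yellow",(24,150,120),(33,255,255),.032),("brass",(16,120,60),(23,255,255),.036)):
        for c in blobs(im,lo,hi,4)[:5]:
            (u,v),rad=cv2.minEnclosingCircle(c)
            w=ray(P,(u,v),z)[0]
            if np.linalg.norm(w[:2]-(.525,.207))<.075: print(i,nm,round(u),round(v),round(rad,1),cv2.contourArea(c),w.round(4))
cv2.imwrite("pics/boss.png",np.hstack(out)[:,:,::-1])
E
python3 loc.py
```

```text
0 75 boss [316.3 194.8] [0.525  0.2083 0.054 ] [0.0291 0.0309 0.0302 0.0312] [32.5 32.4 32.9 30.4]
0 95 boss [316.1 193.8] [0.5258 0.2088 0.054 ] [0.0287 0.0287 0.0297 0.0289] [32.5 32.4 32.9 30.4]
0 110 boss [316.3 193.8] [0.5258 0.2086 0.054 ] [0.0286 0.0282 0.0295 0.0284] [32.8 32.6 33.2 30.7]
0 green 273 207 10.6 307.0 [0.4922 0.241  0.03  ]
0 red 358 210 10.5 318.0 [0.5169 0.1637 0.03  ]
0 yellow 322 213 2.6 12.0 [0.5033 0.1955 0.032 ]
0 brass 355 152 6.7 123.0 [0.5684 0.188  0.036 ]
0 brass 280 149 6.6 120.5 [0.5487 0.2507 0.036 ]
0 brass 272 208 6.8 118.0 [0.4933 0.2408 0.036 ]
0 brass 358 212 6.6 109.5 [0.5174 0.1645 0.036 ]
0 brass 323 211 3.2 4.0 [0.507  0.1955 0.036 ]
1 120 boss [321.1 193.8] [0.526  0.2083 0.054 ] [0.0283 0.0285 0.0293 0.0287] [32.5 32.6 32.9 30.7]
1 150 boss [321.2 193.9] [0.526  0.2083 0.054 ] [0.0279 0.0282 0.0288 0.0284] [32.5 32.6 32.9 30.7]
1 180 boss [321.3 194. ] [0.5262 0.2083 0.054 ] [0.0274 0.0278 0.0283 0.028 ] [32.5 32.6 32.9 30.7]
1 green 298 140 11.5 372.0 [0.4919 0.2414 0.03  ]
1 red 296 224 10.5 306.5 [0.5159 0.1641 0.03  ]
1 yellow 298 192 5.7 43.0 [0.5073 0.1958 0.032 ]
1 brass 297 140 7.1 136.0 [0.4916 0.242  0.036 ]
1 brass 360 150 6.7 124.0 [0.5458 0.2521 0.036 ]
1 brass 354 221 7.3 118.0 [0.5662 0.1887 0.036 ]
1 brass 295 226 6.6 103.5 [0.5156 0.1651 0.036 ]
```

View pics/boss.png

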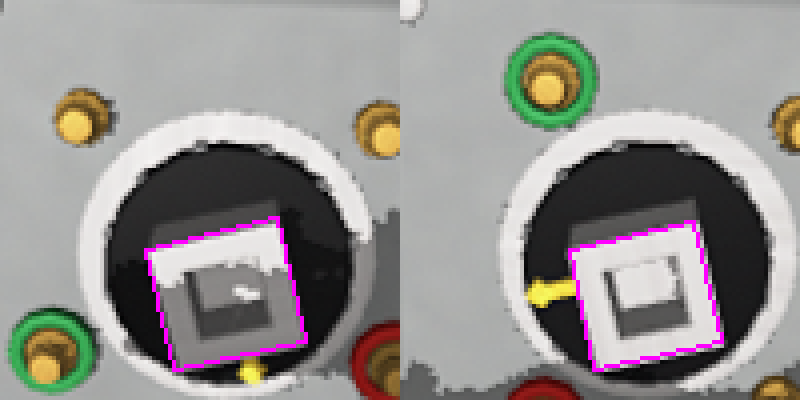

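Both views agree:
- **Boss:** centre (0.5260, 0.2085), sides at 32.4° modulo 90°.
- **Head:** yaw about 17.5°, from the collars.
- **Pointer:** world bearing about 212.4°, so 3.40 rad on the dial. Green is at 2.09, so the turn is about -75° (clockwise).

Now the grasp.

```bash
python3 - <<'E'
from h import *
o=[180,0,-31]
k=np.array((.4553,-.1383))
command_gripper(.6)
r.move_ptp((*k,.14),o)
r.line_to((*k,.042),speed=.12)
print(telemetry.read_ft_force())
command_gripper(0,60); print("gap",telemetry.read_finger_gap(),telemetry.read_finger_force(),telemetry.read_ft_force(),telemetry.read_tool_pos())
r.line_to((*k,.15),speed=.1); r.dwell(.3)
print(telemetry.read_ft_force(),telemetry.read_wrist_torque(),telemetry.read_finger_gap(),telemetry.read_tool_pos())
im,P=snap("wrist","held"); np.savez("held.npz",im=im,K=P[0],T=P[1])
im,_=snap("side","side1")
v=proj(_,[(*k,.15)])[0].astype(int); a=cv2.resize(im[max(0,v[1]-70):v[1]+80,v[0]-75:v[0]+75],(400,400))
b=np.load("held.npz")["im"][80:320,200:440]
cv2.imwrite("pics/held2.png",np.hstack([a,cv2.resize(b,(400,400))])[:,:,::-1]); print(telemetry.read_clock())
E
```

```text
[ 0.37965775 -0.12239081  0.71943277]
gap 0.13264207029361025 58.405193418147974 [-0.62180886  0.11771893  6.18032545] [ 0.4557044  -0.13839306  0.04260374]
[ 0.21907153 -0.27956148 -1.14886247] [ 0.03307994 -0.05990008 -0.01342522] 0.13298616256235743 [ 0.45511175 -0.13829761  0.14967595]
9.9167
```

View pics/held2.png

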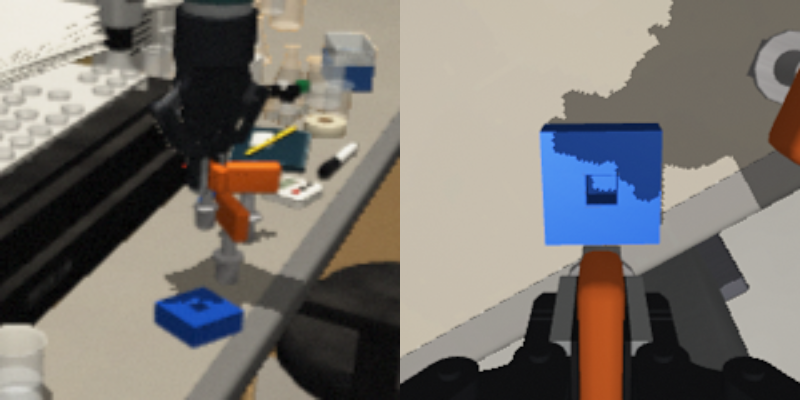

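The key is held upright and the stand is empty, with its hole at about pixel (321,194) of the wrist picture. I'll use that hole to refine where the key sits along the bar, then start the gentle insertion.

```bash
python3 - <<'E'
from h import *
d=np.load("held.npz"); print("hole",ray((d["K"],d["T"]),(200+201.5/1.667,80+189.5/1.667),.024))
c=np.array((.5260,.2085)); o=[180,0,122.4]
r.move_ptp((*c,.15),o); 
r.line_to((*c,.097),speed=.1); r.dwell(.3)
f0=np.array(telemetry.read_ft_force()); print("f0",f0,telemetry.read_tool_pos(),telemetry.read_ee_rot(),telemetry.read_clock())
z=.097
while z>.0715:
    z-=.0005; r.line_to((*c,z),speed=.02)
    f=np.array(telemetry.read_ft_force())-f0
    if np.abs(f).max()>4: break
print("z",z,telemetry.read_tool_pos(),f,telemetry.read_wrist_torque(),telemetry.read_clock())
E
```

```text
hole [[ 0.4524341  -0.13726694  0.024     ]]
f0 [-0.72491232 -0.40289064 -1.07634439] [0.52628354 0.20860178 0.0974967 ] [1.79949927e+02 1.09537724e-02 1.22392955e+02] 12.2333
z 0.091 [0.52619893 0.20858661 0.09140842] [0.97005691 0.48701398 4.84421833] [-0.14652094  0.16211276  0.02156349] 15.2333
```

```bash
python3 - <<'E'
from h import *
d=np.load("held.npz"); im=d["im"]; T=np.array(vision.calibration("wrist")["T_tool_cam"]); P=(d["K"],T)
for dx in (-.003,-.002,-.001,0): print(dx, proj(P,[(.025+dx,0,-.006),(.025+dx,0,-.032),(.0125+dx,0,.013)]).round(1).tolist())
h=cv2.cvtColor(im,cv2.COLOR_RGB2HSV)
for v in range(222,262,1): print(v,h[v,320].tolist(),end=" ")
E
```

```text
-0.003 [[319.3, 225.0], [319.2, 250.6], [319.3, 232.4]]
-0.002 [[319.3, 223.0], [319.2, 248.4], [319.3, 230.7]]
-0.001 [[319.3, 221.1], [319.2, 246.1], [319.3, 229.0]]
0 [[319.3, 219.1], [319.2, 243.8], [319.3, 227.4]]
222 [109, 187, 234] 223 [109, 187, 234] 224 [109, 190, 234] 225 [109, 190, 237] 226 [110, 173, 226] 227 [108, 54, 117] 228 [18, 18, 72] 229 [15, 20, 75] 230 [9, 116, 86] 231 [10, 222, 101] 232 [10, 215, 101] 233 [10, 215, 101] 234 [10, 213, 102] 235 [10, 213, 102] 236 [9, 211, 104] 237 [10, 215, 103] 238 [10, 213, 104] 239 [10, 213, 104] 240 [10, 213, 104] 241 [10, 216, 105] 242 [10, 212, 106] 243 [10, 209, 106] 244 [10, 212, 106] 245 [10, 212, 106] 246 [10, 214, 106] 247 [10, 214, 105] 248 [10, 215, 108] 249 [10, 213, 120] 250 [10, 215, 129] 251 [10, 215, 140] 252 [10, 213, 151] 253 [10, 212, 161] 254 [10, 211, 169] 255 [10, 212, 171] 256 [10, 212, 173] 257 [10, 211, 175] 258 [10, 211, 178] 259 [10, 210, 181] 260 [10, 212, 182] 261 [10, 211, 185]
```

Both cues, the hole and the bar end, put the key about 3 mm toward tool -x of the TCP. I'll shift by that and try again, with a small feel search if needed.

```bash
cat > ins.py <<'E'
from h import *
c=np.array((.5260,.2085)); a=np.radians(122.4); ex=np.array((np.cos(a),np.sin(a))); ey=np.array((-ex[1],ex[0]))
f0=np.array([-.72,-.40,-1.08])
def F(): return np.array(telemetry.read_ft_force())-f0
def down(xy,z,zend,step=.0005,lim=5):
    while z>zend+1e-6:
        z-=step; r.line_to((*xy,z),speed=.02); f=F()
        if np.abs(f).max()>lim: break
    return z,f
E
python3 - <<'E'
from ins import *
p=telemetry.read_tool_pos(); r.line_to((p[0],p[1],.094),speed=.05)
for dx,dy in ((2.8,0),(1.8,0),(3.8,0),(2.8,1.2),(2.8,-1.2)):
    xy=c+ex*dx/1e3+ey*dy/1e3
    r.line_to((*xy,.0935),speed=.05)
    z,f=down(xy,.0925,.088); tq=telemetry.read_wrist_torque()
    print(dx,dy,round(z,4),f.round(1),np.round(tq,2),telemetry.read_clock())
    if z<.0885: break
    r.line_to((*xy,.0935),speed=.05)
E
```

```text
2.8 0 0.088 [ 0.1  1.3 -0.8] [ 0.13  0.04 -0.01] 17.9833
```

It dropped in at once. Continuing down until the collar seats.

```bash
python3 - <<'E'
from ins import *
xy=c+ex*.0028; z=.088
while z>.0695:
    z-=.0007; r.line_to((*xy,z),speed=.03); f=F()
    if np.hypot(f[0],f[1])>3: xy=xy+f[:2]/np.hypot(*f[:2])*.0003
    if abs(f[2])>6 or np.abs(f[:2]).max()>12: break
print(round(z,4),f.round(1),(xy-c-ex*.0028).round(4),telemetry.read_tool_pos(),np.round(telemetry.read_wrist_torque(),2),telemetry.read_clock())
E
```

```text
0.0705 [-2.2 -1.  10. ] [ 0. -0.] [0.52470413 0.21103765 0.07146613] [-0.07  0.59 -0.03] 24.2333
```

```bash
cat > turn.py <<'E'
from ins import *
def turn(y0,y1,z,off,n):
    mx=0
    for y in np.linspace(y0,y1,n+1)[1:]:
        a=np.radians(y); t=c+off*np.array((np.cos(a),np.sin(a)))
        r.move_ptp((*t,z),[180,0,y]); f=F(); mx=max(mx,np.abs(f).max())
        if np.abs(f).max()>14: print("STOP",y,f); break
    print(round(y,1),f.round(1),round(mx,1),np.round(telemetry.read_wrist_torque(),2),np.round(telemetry.read_tool_pos(),4),telemetry.read_clock())
    return y
E
python3 - <<'E'
from turn import *
r.line_to((*(c+ex*.0028),.071),speed=.02); print(F().round(1))
y=turn(122.4,114.4,.071,.0028,2)
if y<115: y=turn(y,82,.071,.0028,6)
if y<83: y=turn(y,44,.071,.0028,7)
im,P=snap("top"); np.savez("t1.npz",im=im)
im,P=snap("wrist","turned"); np.savez("turned.npz",im=im,K=P[0],T=P[1])
cv2.imwrite("pics/turned2.png",cv2.resize(im[150:350,220:420],(600,600))[:,:,::-1])
E
```

```text
[-2.3  1.   7.4]
114.4 [-1.6  0.4  7.4] 8.0 [ 0.04  0.48 -0.05] [0.525  0.2113 0.0715] 24.9833
82.0 [-1.  -0.1  8. ] 8.1 [-0.02  0.39 -0.11] [0.5265 0.2113 0.0715] 26.4833
44.0 [-0.8  0.9  6.5] 8.3 [ 0.15  0.41 -0.03] [0.5281 0.2109 0.0715] 28.2333
```

View pics/turned2.png

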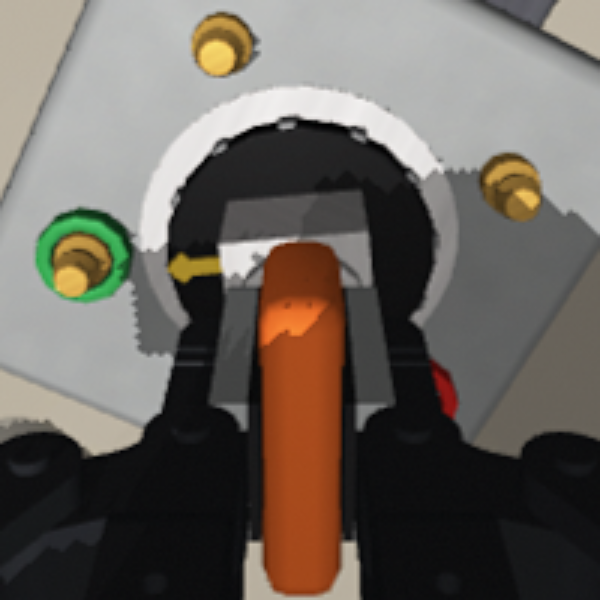

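The pointer, at about (195,266) in the crop, now points close to the green collar. I'll measure its bearing as the dial-centre-to-yellow direction, and cross-check it with the boss's edge.

```bash
cat > ang.py <<'E'
from ins import *
def bearing(im,P,z=.0322):
    h=cv2.cvtColor(im,cv2.COLOR_RGB2HSV); m=cv2.inRange(h,np.array((20,140,90)),np.array((33,255,255)))
    vs,us=np.nonzero(m); w=ray(P,np.c_[us,vs],z)[:,:2]; dd=np.linalg.norm(w-c,axis=1); k=(dd>.012)&(dd<.0295); w=w[k]; q=w-w.mean(0)
    ax=np.linalg.svd(q)[2][0]; v=w.mean(0)-c
    print(k.sum(),w.mean(0).round(4),"world",round(np.degrees(np.arctan2(v[1],v[0]))%360,1),"axis",round(np.degrees(np.arctan2(ax[1],ax[0]))%180,1))
E
python3 - <<'E'
from ang import *
for n in ("whead0","whead1","turned"):
    d=np.load(n+".npz"); print(n); P=(d["K"],d["T"]); bearing(d["im"],P)
# boss top front edge in last picture (crop x3, origin 220,150): far edge of boss top
p=ray(P,[(220+220/3,150+245/3),(220+368/3,150+231/3)],.054); e=p[0]-p[1]; print("edge",np.degrees(np.arctan2(e[1],e[0])),np.linalg.norm(e))
E
```

```text
whead0
31 [0.5046 0.1952] world 211.9 axis 120.4
whead1
64 [0.5069 0.1958] world 213.5 axis 32.7
turned
109 [0.5077 0.2231] world 141.4 axis 138.9
edge 139.9306411070842 0.027858370188412748
```

The pointer is at about 140° in the world frame and the target is 137.25°, so I turn 2.8° further and measure again.

```bash
python3 - <<'E'
from turn import *
from ang import bearing
turn(44,41.2,.071,.0028,2)
im,P=snap("wrist","turned3"); np.savez("turned3.npz",im=im,K=P[0],T=P[1]); bearing(im,P)
t=telemetry.read_tool_pos(); a=np.radians(41.2); xy=c+.0028*np.array((np.cos(a),np.sin(a)))
r.line_to((*xy,.0706+.0005),speed=.02)
command_gripper(.5); print(F().round(1),telemetry.read_clock())
r.line_to((*xy,.16),speed=.1); r.dwell(.2)
im,P=snap("wrist"); np.savez("rel.npz",im=im,K=P[0],T=P[1]); bearing(im,P)
s,_=snap("side"); v=proj(_,[(*c,.07)])[0].astype(int)
cv2.imwrite("pics/rel.png",np.hstack([cv2.resize(im[100:300,220:420],(400,400)),cv2.resize(s[v[1]-50:v[1]+50,v[0]-50:v[0]+50],(400,400),interpolation=cv2.INTER_CUBIC)])[:,:,::-1])
print(telemetry.read_clock())
E
```

```text
41.2 [-1.4  1.8  7.2] 7.6 [ 0.22  0.48 -0.04] [0.5282 0.2108 0.0715] 28.8333
107 [0.5084 0.2237] world 139.2 axis 137.4
[0.3 1.  1.3] 29.5417
70 [0.509  0.2238] world 138.1 axis 140.2
30.8833
```

View pics/rel.png

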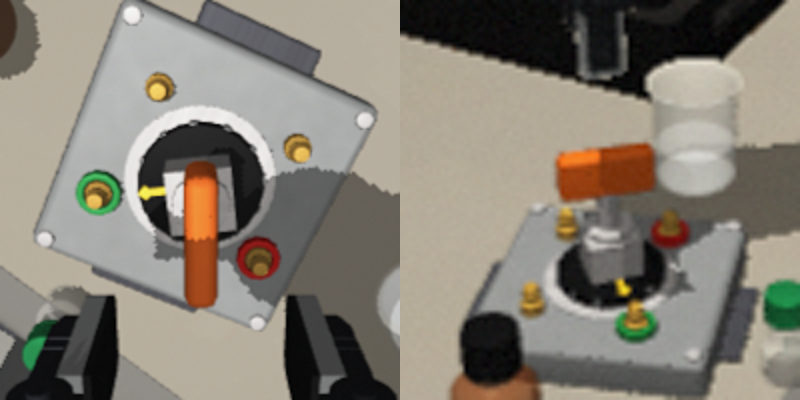

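The key stands upright and seated, and the pointer is at about 138° against a target of 137.25°, in line with the green collar. The beaker, bottle and vial haven't been moved. Handing in.

```bash
python3 -c "
from h import *
print(r.finish_job(),telemetry.read_clock())"
```

```text
the job is handed in; nothing more can be done
the job is handed in; nothing more can be done
```

The job is handed in after about 31 s on the robot clock: the key is seated upright in the dial and released, and the pointer, turned the shorter way (clockwise, about 74°), measures within about 1–2° of the green-collared outlet.

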